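# Press a choke onto its base ring and keep the lever press held down

## Robot

A 7-joint arm with a two-finger parallel gripper is mounted at the origin on the work surface. World frame = base frame: x ahead of the robot, y to its left, z up, the work surface at z = 0. Lengths are in m, angles in rad, forces in N, time in s.
With the tool pointing down it reaches from about 0.35 to 0.9 m from the base axis. Payload 7.2 kg.
Tool frame: the origin (TCP) lies at the very end of the fingers, on their centre line; the grasp point (between the pads) lies 19 mm behind it; z points along the fingers, y is the direction in which the jaws open and shut (so a half turn about z gives the same grasp; the last joint's range is limited). The gripper opens to 88 mm and grips with 3 to 60 N. Pads are 20 mm wide; open, the fingers measure 115 mm over their backs; the gripper's body (75 mm by 178 mm) begins 61 mm behind the grasp point.
Start: joints at [-1.244, 0.411, -0.013, 1.596, 0.006, 1.134, -0.082], TCP at [0.24, 0.577, 0.223] pointing down, gripper open.
Joint ranges: [-2.95, 2.95], [-0.29, 1.99], [-1.47, 1.44], [0.14, 2.54], [-1.03, 4.17], [0.13, 1.85], [-2.86, 2.86]. Speed limits (rad/s): [2.39, 2.39, 3.01, 3.01, 3.14, 3.14, 3.14].

## Interface

Orientations are given as a rotation vector (axis times angle).
In Python, from cell import env gives the robot as it stands.
- The arm moves only by the tool servo_tool, never from a script. Its argument "motion" is a list of rows, each a list of 5 numbers: the closure in counts, from 0 (fully open) to 255 (shut), then the shift along the world's x, y, z in cm, then the turn about the world's z in degrees. In form: [[fingers, x, y, z, yaw], ...]. A call has 1 to 8 rows; each row is the pose to reach, as a shift and turn from the pose commanded when the call began; what a row does not reach only later rows make up. A row lasts 1/10 s, in which the tool goes at most 50 mm and 8.59 degrees, less where a joint would pass 70% of its speed; a pose out of reach is approached as far as the arm can. A call with a gripper value outside its range is refused whole. The fingers move at their own pace and stop on an object; "grip_force" is the grip in N (left out, the last holds). Time passes only in rows, so rows that repeat a pose let the fingers close. It gives the time, the measured TCP pose, the force and the opening at its end, in the units of the state.
- env.sense(): the state, without advancing time (a new reading comes with each control period).
- env.snapshot(name): name is "scene" or "side" or "wrist"; returns a dict with "image" (384x512x3 uint8, red, green, blue), "depth" (384x512 float32, m along the optical axis (not along the pixel's ray), 0 where there is no reading), "K" (3x3 intrinsics, pixels), "cam_to_world" (4x4, takes a point from camera to world coordinates); the wrist camera has in their place "hand_eye" (4x4, takes a point from camera to tool coordinates, whose origin is the TCP and whose axes are the flange's). Camera axes: x right, y up, looking along -z (the intrinsics and any distortion apply to the point x, -y, -z); pixel columns grow to the right and rows downward; lengths in m; the calibration is good to about 2 mm. The wrist camera is an equidistant fisheye: a pixel r from the principal point sees the ray r / f radians off the axis. A picture is of the moment at which its call begins: read the wrist's pose just before it.
- env.close_job(): hands the job in, once; it reports no verdict.
The state is a dict: "time": time; "q": joint angles; "dq": joint speeds; "joint_torque": joint torques, N m; "eef_pos": TCP position; "orientation": TCP orientation; "contact_force": force on the tool from outside, world axes, zero at the start; "ft_torque": the same for the moment, N m; "opening": opening from 0.0 (shut) to 1.0 (fully open).
Only numpy, scipy, OpenCV 4.12 (cv2) and the standard library are available. Lean on these libraries where they do the work, as an engineer would, in place of code of your own. Each camera call takes 0.05 s, during which the arm holds its last target. There are 200 camera calls.

## Task

Bond the larger copper-wound choke to its self-adhesive base ring in the lever press: thread the flat black base ring down the locating post until it lies fully home on the anvil and let go of it, then thread the larger choke down onto it, fully home, and let go. Then bring the press lever down by its black handle to its stop, so that the sprung foot bears on the choke, and finish while still holding it down there (it springs up if let go). Leave the other parts and tools where they lie.

Things in the scene. Friction and masses are not known exactly. Their poses are not given: they have to be found in the camera images.
- base_ring: the insulating base ring: smooth flat black plastic ring (like a thick washer), 50 mm outside diameter, 15.6 mm hole, 8 mm thick, about 22 g. It lies flat on the 3 mm thick blue mat. Origin: centre of its underside, z up through the hole
- choke: the larger wound choke: a ring core wound with copper wire, 46 mm outside diameter, 16 mm hole, 22 mm high, 80 to 150 g, flat on the mat. Origin: centre of its underside, z up through the hole
- press: hand lever press bolted to the bench; grey base plate 12 mm thick, x = -65 to +150 mm, y = +-55 mm in its own frame. Origin: on the bench (z = 0) exactly under the axis of the locating post; its x axis points from the post to the lever's pivot, z up
- seat (a point): centre of the round anvil's flat top, 32 mm above the bench, where the base ring lies when home; a choke fully home has its origin 8 mm above. On it stands the vertical steel locating post, 12 mm in diameter, 27 mm high, its last 5 mm tapering to 7 mm. The anvil is 38 mm in diameter (46 mm in its lowest 6 mm over the plate), so fingertips can reach down past the rim of a ring on it
- stop (a point): top of the upright stop screw (13 mm thick) on which the lever comes to rest when fully down: 82 mm behind the post axis along the press's x, 75 mm above the bench
- pivot (a point): the lever's pivot, 115 mm behind the post axis along the press's x, 85 mm above the bench; its axis is parallel to the press's y. The cheeks that carry it are 47 mm wide over all, 36 mm long and 103 mm high
- lever (a joint): angle of the steel press lever, rad. 0 = open: upright, leaning 0.087 back past vertical, where its return spring keeps it; 1.658 = fully down on its stop: level, pointing to the press's -x over the post. Bar 12 mm wide, 18 mm high. Let go, it springs up. It takes 1 to 7 N at the handle, growing as it comes down, and about 13 N at the stop with the choke under the foot
- handle: black cross handle at the lever's end, 210 mm from the pivot: two grips 25 mm thick along the press's y, one each side of the bar, from 14 to 54 mm off its centre line. They turn freely, so a gripper holding one from above can stay upright as the lever swings. Origin: its centre, on the bar's centre line: open 294 mm above the bench, 133 mm behind the post; fully down 85 mm above it, 95 mm in front of the post
- foot: sprung press foot on the lever, 115 mm from the pivot: disc 36 mm in diameter, 10 mm thick, rubber-faced; its spring gives up to 9 mm. Origin: centre of the rubber face. It meets a choke fully home about 0.05 rad before the stop with 6 N, growing to about 12 N at the stop. Lever open, its face is about 96 mm behind the post axis and 200 mm above the bench: stay in front of it when working over the post
- small_choke: the smaller wound ring choke, 30 mm outside diameter, 14 mm high; not part of the job. Origin: centre of its underside
- bare_core: bare ring core without winding, smooth dark metal-grey, 40 mm outside diameter, 22 mm hole, 14 mm high; not part of the job. Origin: centre of its underside
- capacitor: upright black can capacitor, 25 mm diameter, 38 mm high; not part of the job. Origin: centre of its underside
- heatsink: finned aluminium heat sink, 40 x 36 mm, 25 mm high; not part of the job. Origin: centre of its underside
- spool: solder spool standing on its flange, 54 mm diameter, 38 mm high; not part of the job. Origin: centre of its underside
- screwdriver: red-handled screwdriver about 200 mm long, lying on the bench; not part of the job
- cutters: small side cutters with yellow grips, about 130 mm long, lying flat on the bench; not part of the job. Origin under the pivot
Not all that is in view belongs to the job. What is shaped like the choke but red or yellow is not meant. Of the things shaped like the base_ring, the black one is meant.

How it is judged:
On the way, in this order (a step that is already met when the one before it is completed fails the run):
1. the base ring is fully home on the anvil, around the post, and let go (horizontal distance between base_ring and seat below 0.004 m and z of base_ring in the frame of seat between -0.003 and 0.003 m and angle between base_ring's own z axis and vertical below 0.1 rad and contact force between the fingers and base_ring below 0.3 N), for 0.2 s.
2. the choke is fully home on the base ring, around the post, and let go (horizontal distance between base_ring and seat below 0.004 m and z of base_ring in the frame of seat between -0.003 and 0.003 m and angle between each of base_ring, choke's own z axis and vertical below 0.1 rad and horizontal distance between choke and seat below 0.005 m and z of choke in the frame of seat between 0.005 and 0.0115 m and contact force between the fingers and choke below 0.3 N), for 0.2 s.
At the end, for the whole second after the job is handed in: Base ring flat on the anvil round the post (within 4 mm sideways, 3 mm in height), larger choke flat on it (within 5 and 3.5 mm), fingers off both; fingers hold the handle with the lever within 0.043 rad of its stop and the foot pressing the choke with over 6 N (all of step 2 and value of joint lever above 1.615 rad and contact force between foot and choke above 6 N and contact force between the fingers and handle above 3 N and contact force between the fingers and base_ring below 0.3 N); the arm keeps its last pose, push and grip.
It fails at once if another part or tool is shifted by more than 30 mm (distance of any of small_choke, bare_core, capacitor, heatsink, spool, screwdriver, cutters from where it was at the start of the episode above 0.03 m).
It also fails if it takes over 72 s, if anything falls off the work surface, if the arm or the gripper's body presses on something with over 40 N, if the wrist force passes 120 N, or if a joint passes its speed limit or range.

## Working session

There is one attempt and no reset: what is moved stays moved. The work goes in short steps, Python scripts to look and compute and a tool call to move; the robot and the scene stay as the last step left them, time stands still between calls to the robot, and variables do not carry over. Pictures are saved under pics/ and viewed, about 8 in all and at most 12, crops included, and the job is handed in when it is done.

Besides the shell and the picture viewer there is one more tool, called by a JSON object that holds its "name" and its "arguments", one argument or row to a line. servo_tool: Moves the arm, as the interface text tells. Its arguments: {"type":"object","properties":{"motion":{"type":"array","items":{"type":"array","items":{"type":"number"}}},"grip_force":{"type":"number"}},"required":["motion"]}

```bash
ls; mkdir -p pics
cat > h.py <<'E'
import numpy as np, cv2
from cell import env
def snap(n,save=None):
    s=env.sense(); d=env.snapshot(n)
    if save: cv2.imwrite('pics/'+save,cv2.cvtColor(d['image'],cv2.COLOR_RGB2BGR))
    return s,d
def cloud(d):
    K=d['K'];Z=d['depth'];v,u=np.mgrid[:Z.shape[0],:Z.shape[1]]
    P=np.stack([(u-K[0,2])/K[0,0]*Z,-(v-K[1,2])/K[1,1]*Z,-Z],-1)
    T=d['cam_to_world'];return P@T[:3,:3].T+T[:3,3]
def ray(d,u,v,z):
    K=d['K'];T=d['cam_to_world'];r=T[:3,:3]@np.array([(u-K[0,2])/K[0,0],-(v-K[1,2])/K[1,1],-1])
    o=T[:3,3];return o+r*(z-o[2])/r[2]
E
python3 - <<'E'
from h import *
s,a=snap('scene');_,b=snap('side')
print(s)
for n,d in(('scene',a),('side',b)):
    np.savez('/tmp/'+n,**d);print(d['K'],d['cam_to_world'])
im=np.vstack([a['image'],b['image']])
cv2.imwrite('pics/a.png',cv2.resize(a['image'][...,::-1],(768,576)))
cv2.imwrite('pics/b.png',cv2.resize(b['image'][...,::-1],(768,576)))
E
```

```text
pics
{'time': 0.0, 'q': array([-1.24420743,  0.4118933 , -0.01269405,  1.5970207 ,  0.00563006,
        1.13430882, -0.08217741]), 'dq': array([-0.00168614, -0.00051249,  0.00072598, -0.00133906, -0.00245845,
       -0.00095144, -0.00123589]), 'joint_torque': array([-5.84974605e-04, -5.87957704e+01,  6.41275551e-01, -2.91075343e+01,
       -5.39035723e-02,  1.82429992e-02,  1.95345410e-04]), 'eef_pos': array([0.2402492 , 0.57643939, 0.22182286]), 'orientation': array([-6.16013866e-01, -3.08043448e+00,  2.49097188e-03]), 'contact_force': array([-0.86786821,  0.68344882, -0.27109431]), 'ft_torque': array([ 0.03835464,  0.03522906, -0.01885069]), 'opening': 1.000463082226708}
[[395.02179323   0.         253.17083843]
 [  0.         395.02179323 195.52526996]
 [  0.           0.           1.        ]] [[ 0.66876688 -0.62714452  0.39930016  0.93464123]
 [ 0.7434445   0.5687402  -0.35188756 -0.29806962]
 [-0.0064137   0.53218825  0.84660175  1.04781759]
 [ 0.          0.          0.          1.        ]]
[[390.21860535   0.         257.63159238]
 [  0.         390.21860535 184.74862594]
 [  0.           0.           1.        ]] [[ 0.70095478  0.41870041 -0.57736674 -0.03756061]
 [-0.71315074  0.40142549 -0.57469435 -0.55104846]
 [-0.00885503  0.81458427  0.57997763  0.7504776 ]
 [ 0.          0.          0.          1.        ]]
```

View pics/a.png

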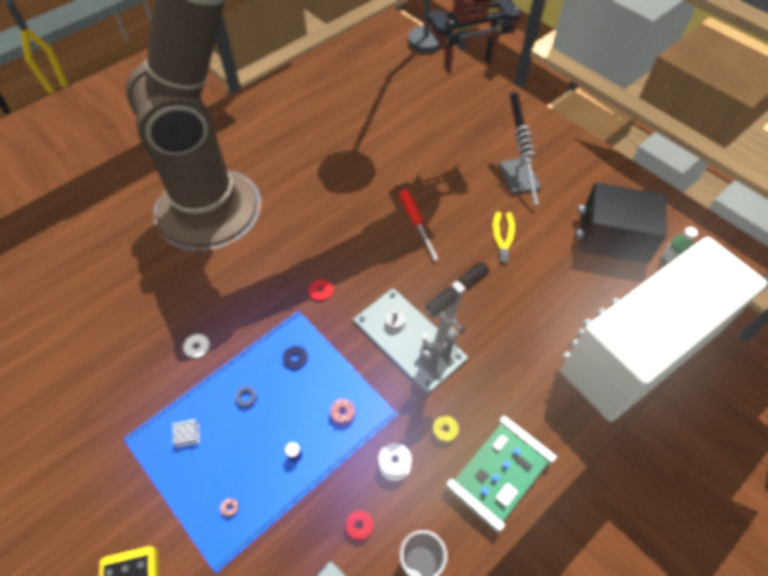

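View pics/b.png

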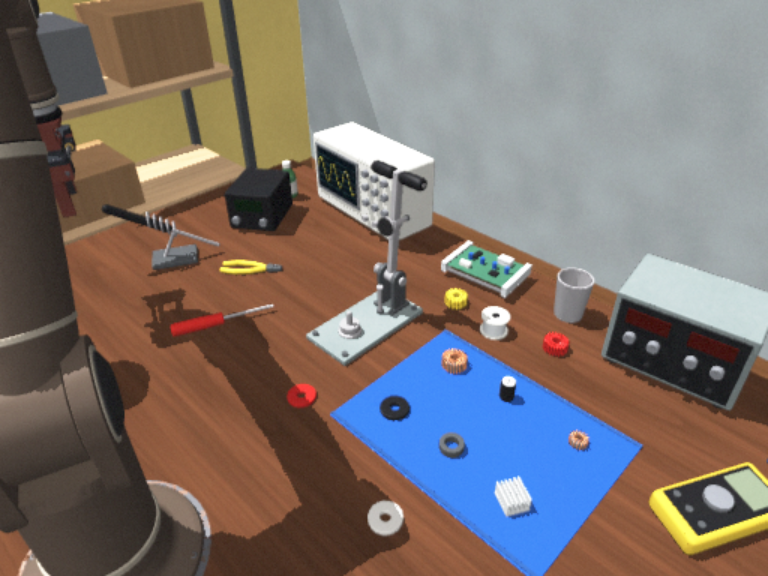

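Scene view (768 px scale): for the base ring the candidates are the black ring (295,358), grey bare core (246,398), red ring (320,290) and white ring (196,346). I choose the black one. For the choke they are the large copper one (343,411), small copper one (229,508), yellow (446,429) and red (360,525). I choose the large copper one. The press anvil is at (396,321), with the handle up at (457,287).

Run:
```python
from h import *
for n,ring,ck,anv in(('scene',(295,358),(343,411),(396,321)),('side',(395,407),(455,361),(349,325))):
    d=dict(np.load(f'/tmp/{n}.npz'));im=d['image'];P=cloud(d)
    hsv=cv2.cvtColor(im,cv2.COLOR_RGB2HSV)
    def near(c,r): 
        v,u=np.mgrid[:384,:512];return np.hypot(u-c[0]/1.5,v-c[1]/1.5)<r
    notblue=~((hsv[...,0]>100)&(hsv[...,0]<125)&(hsv[...,1]>150)&(hsv[...,2]>90))
    for nm,c,zt in(('ring',ring,.011),('choke',ck,.025)):
        m=near(c,22)&notblue
        q=P[m];top=q[(q[:,2]>zt-.004)&(q[:,2]<zt+.005)]
        (x,y),r=cv2.minEnclosingCircle(top[:,:2].astype(np.float32))
        mm=near(c,12)&notblue; M=cv2.moments(mm.astype(np.uint8))
        print(n,nm,m.sum(),'med z',np.median(top[:,2]),'circ',x,y,r,'mean',top.mean(0),'rayc',ray(d,M['m10']/M['m00'],M['m01']/M['m00'],zt-.005))
    m=near(anv,100);q=P[m]
    a=q[(q[:,2]>.028)&(q[:,2]<.038)]
    c0=ray(d,anv[0]/1.5,anv[1]/1.5,.035); a=a[np.hypot(*(a-c0)[:,:2].T)<.035]
    (x,y),r=cv2.minEnclosingCircle(a[:,:2].astype(np.float32));print('anvil',x,y,r,a.mean(0),c0)
    gray=(hsv[...,1]<70)&near(anv,110)&(P[...,2]>.006)&(P[...,2]<.02)&(np.hypot(P[...,0]-x,P[...,1]-y)<.2)
    nl,lab,st,_=cv2.connectedComponentsWithStats(gray.astype(np.uint8))
    k=1+np.argmax(st[1:,4]);g=P[lab==k][:,:2].astype(np.float32)
    print('plate',cv2.minAreaRect(g),cv2.boxPoints(cv2.minAreaRect(g)).round(4).tolist())
    h=P[(P[...,2]>.27)&(P[...,2]<.32)&near((457,287) if n=='scene' else (400,175),45)]
    hd=h[np.hypot(h[:,0]-x,h[:,1]-y)<.22];print('handle',hd.mean(0),hd.min(0),hd.max(0),len(hd))
    if n=='scene': 
        up=cv2.resize(im[170:310,140:330],None,fx=4,fy=4,interpolation=cv2.INTER_CUBIC);cv2.imwrite('pics/c.png',up[...,::-1])
```

```text
scene ring 160 med z 0.011713464844233634 circ 0.4424877166748047 -0.08652189373970032 0.024042731150984764 mean [ 0.44298877 -0.08692982  0.01183307] rayc [ 0.44035496 -0.08555605  0.006     ]
scene choke 945 med z 0.0251003329293239 circ 0.592597246170044 -0.09063498675823212 0.023269539698958397 mean [ 0.5926206  -0.09135701  0.02506885] rayc [ 0.59354762 -0.0873195   0.02      ]
anvil 0.5184488296508789 0.10678926855325699 0.019368836656212807 [0.5203781  0.10494407 0.03265867] [0.52606477 0.10357405 0.035     ]
plate ((0.5610232353210449, 0.10764910280704498), (0.21683399379253387, 0.1128573790192604), 0.5438784956932068) [[0.45210000872612, 0.16300000250339508], [0.4530999958515167, 0.050200000405311584], [0.6700000166893005, 0.052299998700618744], [0.6689000129699707, 0.16509999334812164]]
handle [0.6547125  0.10255653 0.30248598] [0.64034205 0.0456211  0.27093087] [0.66468262 0.16731704 0.31071867] 531
side ring 233 med z 0.0123491897218857 circ 0.4427230656147003 -0.08755852282047272 0.02482515573501587 mean [ 0.44126586 -0.08896823  0.01206435] rayc [ 0.44470473 -0.08593545  0.006     ]
side choke 438 med z 0.025928134499696665 circ 0.5945677757263184 -0.091347336769104 0.02339686080813408 mean [ 0.59236894 -0.09250595  0.02559536] rayc [ 0.58987089 -0.09457951  0.02      ]
anvil 0.5198594927787781 0.10546968877315521 0.020005058497190475 [0.51656176 0.10349393 0.0331025 ] [0.51426882 0.09957997 0.035     ]
plate ((0.5623435378074646, 0.1062709242105484), (0.21745522320270538, 0.11312654614448547), 0.5370335578918457) [[0.4530999958515167, 0.16179999709129333], [0.45419999957084656, 0.048700001090765], [0.6715999841690063, 0.050700001418590546], [0.6704999804496765, 0.1639000028371811]]
handle [0.64718498 0.09950596 0.2980418 ] [0.63909617 0.04338084 0.2703525 ] [0.66380799 0.16666895 0.30956102] 382
```

View pics/c.png

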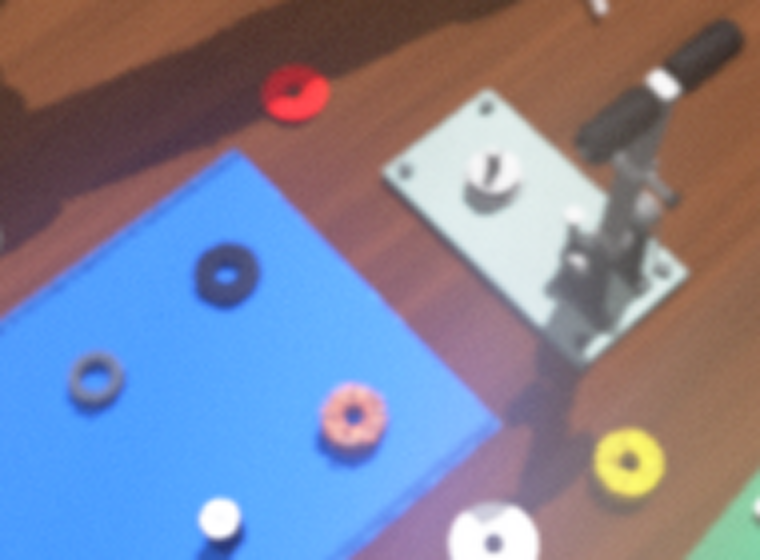

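The crop confirms both: the black ring is at (227,275), clearly darker and flatter than the grey core at (96,381), and the copper choke is at (353,416). Measured positions: ring (0.4426,-0.087), choke (0.5935,-0.091), post (0.519,0.1065), press yaw about 0.5°.

{"name": "servo_tool", "arguments": {
  "motion": [
    [0,10,-33,0,22.6],
    [0,10,-33,0,22.6],
    [0,10,-33,0,22.6],
    [0,10,-33,0,22.6],
    [0,10,-33,0,22.6],
    [0,10,-33,0,22.6],
    [0,10,-33,0,22.6]
  ],
  "grip_force": 15
}}

```text
time: 0.8
eef_pos: [0.3405, 0.2443, 0.2225]
orientation: [-0.002, -3.141, 0.0]
contact_force: [1.3, 0.4, 0.4]
opening: 0.998
```

{"name": "servo_tool", "arguments": {
  "motion": [
    [0,10.3,-33.4,-8,0],
    [0,10.3,-33.4,-8,0],
    [0,10.3,-33.4,-8,0],
    [0,10.3,-33.4,-8,0],
    [0,10.3,-33.4,-8,0],
    [0,10.3,-33.4,-8,0],
    [0,10.3,-33.4,-8,0],
    [0,10.3,-33.4,-8,0]
  ]
}}

```text
time: 1.6
eef_pos: [0.4434, -0.0923, 0.1418]
orientation: [-0.011, -3.141, 0.004]
contact_force: [0.6, -0.4, -0.2]
opening: 1.002
```

Run:
```python
from h import *
s,d=snap('wrist'); np.savez('/tmp/w',**d); print(s['eef_pos'],s['orientation'],s['contact_force']); print(d['K'],d['hand_eye'],(d['depth']>0).mean(),d.keys())
cv2.imwrite('pics/w1.png',cv2.resize(d['image'][...,::-1],(768,576)))
```

```text
[ 0.44344053 -0.09232605  0.14179107] [-0.01050028 -3.14089965  0.00366198] [ 0.55442053 -0.43331023 -0.232438  ]
[[297.31863964   0.         255.44914924]
 [  0.         297.31863964 191.56672802]
 [  0.           0.           1.        ]] [[ 1.76560350e-04  9.62147194e-01  2.72530265e-01  7.39062360e-02]
 [ 9.99999725e-01 -3.66326631e-04  6.45432311e-04  2.70919216e-04]
 [ 7.20835981e-04  2.72530076e-01 -9.62146994e-01 -1.61746880e-01]
 [ 0.00000000e+00  0.00000000e+00  0.00000000e+00  1.00000000e+00]] 0.9936574300130209 dict_keys(['image', 'depth', 'K', 'hand_eye'])
```

View pics/w1.png

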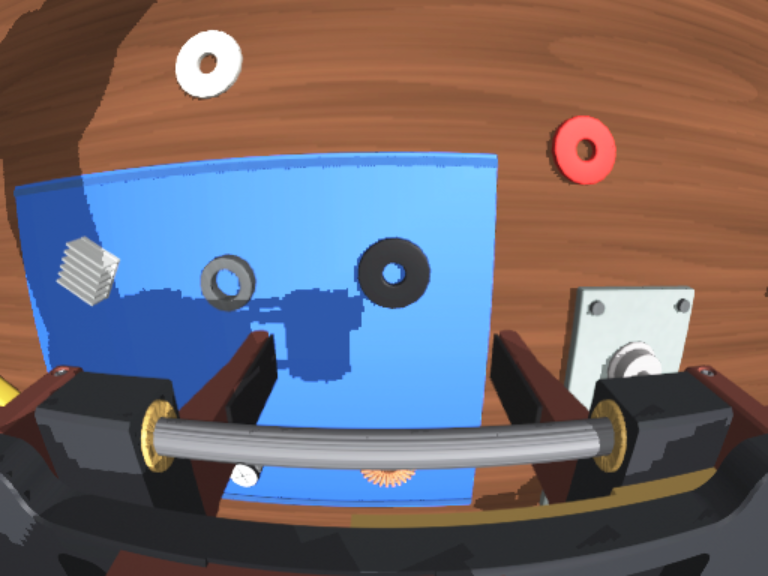

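The wrist view shows the ring with its hole at (394,273) between the open fingers, and the anvil at (635,362). I'll measure both from here.

```bash
cat >> h.py <<'E'
def wcloud(d,s):
    from scipy.spatial.transform import Rotation as R
    K=d['K'];Z=d['depth'];v,u=np.mgrid[:Z.shape[0],:Z.shape[1]]
    x=(u-K[0,2])/K[0,0];y=(v-K[1,2])/K[1,1];r=np.hypot(x,y)+1e-9;k=np.sin(r)/r
    D=np.stack([x*k,-y*k,-np.cos(r)],-1)
    P=D/np.cos(r)[...,None]*Z[...,None]
    H=d['hand_eye'];Q=R.from_rotvec(s['orientation']).as_matrix()
    W=Q@H[:3,:3];o=Q@H[:3,3]+s['eef_pos']
    return P@W.T+o, D@W.T, o
def onplane(D,o,z): return o+D*((z-o[2])/D[...,2])[...,None]
E
python3 - <<'E'
from h import *
s,d=snap('wrist');print(s['eef_pos']);P,D,o=wcloud(d,s);im=d['image'];hsv=cv2.cvtColor(im,cv2.COLOR_RGB2HSV)
v,u=np.mgrid[:384,:512]
m=(np.hypot(u-263,v-182)<30)&~((hsv[...,1]>130)&(hsv[...,0]>95)&(hsv[...,0]<130))
q=P[m];print('z',np.median(q[:,2]))
c=cv2.minEnclosingCircle(onplane(D,o,.011)[m&(P[...,2]>.008)][:,:2].astype(np.float32));print('ring',c)
h=(np.hypot(u-263,v-182)<9)&(P[...,2]<.0065); print('hole',onplane(D,o,.0075)[h].mean(0),h.sum())
p=P[(u>370)&(v>180)&(v<250)];a=p[(p[:,2]>.027)&(p[:,2]<.037)]; print('anvil',cv2.minEnclosingCircle(a[:,:2].astype(np.float32)),len(a))
E
```

```text
[ 0.44326923 -0.09094458  0.14182   ]
z 0.010500821272963923
ring ((0.4424881041049957, -0.0856173187494278), 0.024488374590873718)
hole [ 0.44322924 -0.08521552  0.0075    ] 164
anvil ((0.5163193941116333, 0.1069943755865097), 0.018815552815794945) 294
```

{"name": "servo_tool", "arguments": {
  "motion": [
    [0,0,0.1,-5,0],
    [0,0,0.1,-10,0],
    [0,0,0.1,-11,0],
    [0,0,0.1,-11,0],
    [0,0,0.1,-11,0]
  ]
}}

```text
time: 2.2
eef_pos: [0.4443, -0.0855, 0.0342]
orientation: [-0.001, 3.14, 0.001]
contact_force: [-1.1, 0.3, 0.4]
opening: 0.998
```

{"name": "servo_tool", "arguments": {
  "motion": [
    [0,-0.1,0,-2.0,0],
    [0,-0.1,0,-2.8,0],
    [0,-0.1,0,-2.8,0],
    [140,-0.1,0,-2.8,0],
    [140,-0.1,0,-2.8,0],
    [140,-0.1,0,-2.8,0],
    [140,-0.1,0,-2.8,0],
    [140,-0.1,0,-2.8,0]
  ]
}}

```text
time: 3.0
eef_pos: [0.4425, -0.0861, 0.0048]
orientation: [0.001, 3.141, 0.0]
contact_force: [0.2, 0.6, -0.4]
opening: 0.584
```

{"name": "servo_tool", "arguments": {
  "motion": [
    [160,0,0,0,0],
    [160,0,0,0,0],
    [160,0,0,0,0],
    [160,0,0,3,0],
    [160,0,0,8,0],
    [160,0,0,9,0],
    [160,0,0,9,0]
  ]
}}

```text
time: 3.7
eef_pos: [0.4437, -0.086, 0.0961]
orientation: [0.0, 3.138, 0.001]
contact_force: [0.6, -0.6, -0.9]
opening: 0.564
```

Run:
```python
from h import *
s,d=snap('wrist');np.savez('/tmp/w2',**d,**s);print(s['eef_pos'],s['orientation'],s['opening']);P,D,o=wcloud(d,s)
cv2.imwrite('pics/w2.png',cv2.resize(d['image'][...,::-1],(768,576)))
```

```text
[ 0.44371406 -0.08597577  0.09612036] [5.82943300e-05 3.13758490e+00 6.89979545e-04] 0.564289732039318
```

View pics/w2.png

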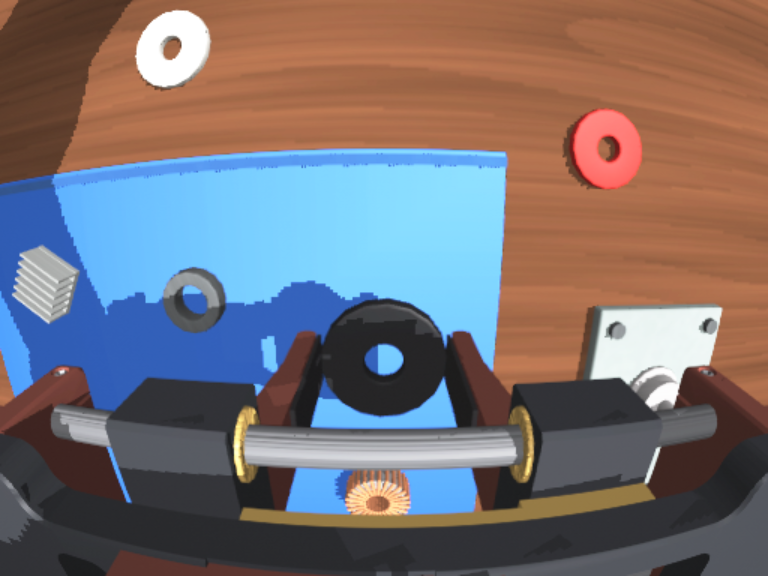

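The ring is held level between the fingertips, hole at (384,361). Next is its centre relative to the TCP.

Run:
```python
from h import *
d=dict(np.load('/tmp/w2.npz'));s=d;P,D,o=wcloud(d,s)
v,u=np.mgrid[:384,:512];e=s['eef_pos']
m=(np.hypot(u-256,v-240)<40)&(np.abs(P[...,2]-e[2]-.005)<.012)&(np.abs(P[...,1]-e[1])<.0235)
q=P[m];print('z',np.percentile(q[:,2],[5,50,95])-e[2],m.sum())
A=np.c_[q[:,:2]-e[:2],np.ones(len(q))];print('tilt',np.linalg.lstsq(A,q[:,2],rcond=None)[0])
zt=np.median(q[:,2]);W=onplane(D,o,zt)
c=cv2.minEnclosingCircle(W[m][:,:2].astype(np.float32));print('ring-tcp',np.array(c[0])-e[:2],c[1])
h=(np.hypot(u-256,v-240)<16)&(P[...,2]<e[2]-.01)
nl,lab,st,ct=cv2.connectedComponentsWithStats(h.astype(np.uint8));print(st[1:])
k=lab[240,256];hh=W[lab==k]
print('hole-tcp',hh.mean(0)-e,cv2.minEnclosingCircle(hh[:,:2].astype(np.float32)))
p=P[(u>390)&(v>200)&(v<280)];a=p[(p[:,2]>.027)&(p[:,2]<.037)]; print('anvil',cv2.minEnclosingCircle(a[:,:2].astype(np.float32)),len(a))
```

```text
z [0.00437161 0.00567268 0.00670579] 4476
tilt [ 0.0009954  -0.00113046  0.10169415]
ring-tcp [0.00024354 0.00025433] 0.025051794946193695
[[243 230  26  19 390]]
hole-tcp [-0.0012472   0.00017949  0.00567268] ((0.44307374954223633, -0.08576417714357376), 0.007434407714754343)
anvil ((0.5085152983665466, 0.10354176163673401), 0.014942786656320095) 330
```

{"name": "servo_tool", "arguments": {
  "motion": [
    [160,7.7,19.2,0,0],
    [160,7.7,19.2,0,0],
    [160,7.7,19.2,0,0],
    [160,7.7,19.2,0,0],
    [160,7.7,19.2,-1,0],
    [160,7.7,19.2,-1.5,0],
    [160,7.7,19.2,-1.5,0],
    [160,7.7,19.2,-1.5,0]
  ]
}}

```text
time: 4.55
eef_pos: [0.5185, 0.1036, 0.0789]
orientation: [-0.005, -3.14, 0.002]
contact_force: [0.2, 0.4, 0.1]
opening: 0.564
```

Run:
```python
from h import *
s,d=snap('wrist');np.savez('/tmp/w3',**d,**s);print(s['eef_pos'],s['orientation'],s['opening'])
s2,a=snap('scene');_,b=snap('side');np.savez('/tmp/sc3',**a);np.savez('/tmp/si3',**b);print(s2['eef_pos'])
c=d['image'][190:310,180:330];e=b['image'][150:250,185:285];f=a['image'][160:260,220:320]
R=lambda i:cv2.resize(i,(390,390) if i.shape[0]==i.shape[1] else (780,200) )
cv2.imwrite('pics/w3.png',np.hstack([cv2.resize(i,(266,266*i.shape[0]//i.shape[1] ))[:212] if 0 else cv2.resize(i,(266,266)) for i in (c[:120,15:135],e,f)])[...,::-1])
P,D,o=wcloud(d,s);q=P[(P[...,2]>.05)&(P[...,2]<.0605)&(np.hypot(P[...,0]-.519,P[...,1]-.1065)<.008)];print('post top',len(q),q.mean(0),q.max(0))
```

```text
[0.51847718 0.10359967 0.07891853] [-4.97505616e-03 -3.13973019e+00  1.95114376e-03] 0.5641374163532327
[0.51886985 0.10383821 0.07939794]
post top 7 [0.52365439 0.10636716 0.05723108] [0.52502426 0.10807267 0.05949203]
```

View pics/w3.png

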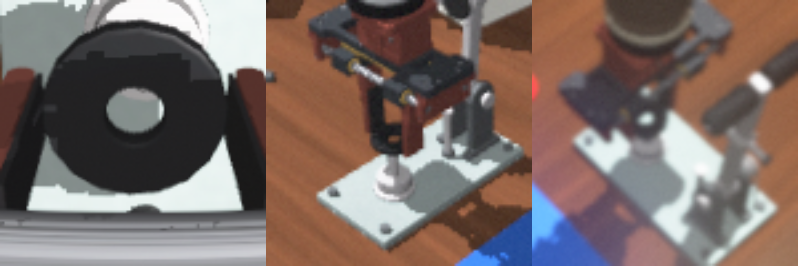

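Left crop (wrist): the ring with the post tip's bright edge visible in the hole. Middle and right crops (side and scene): the ring hangs just above the post, aligned by eye. Settle, then lower gently.

{"name": "servo_tool", "arguments": {
  "motion": [
    [160,0,0,0,0],
    [160,0,0,0,0],
    [160,0,0,0,0],
    [160,0,0,-1,0],
    [160,0,0,-2,0],
    [160,0,0,-2.4,0],
    [160,0,0,-2.4,0],
    [160,0,0,-2.4,0]
  ]
}}

```text
time: 5.5
eef_pos: [0.5193, 0.1058, 0.0554]
orientation: [-0.001, -3.141, 0.0]
contact_force: [-0.5, 0.8, -0.3]
opening: 0.566
```

{"name": "servo_tool", "arguments": {
  "motion": [
    [160,0,0,-0.8,0],
    [160,0,0,-1.5,0],
    [160,0,0,-2.0,0],
    [160,0,0,-2.2,0],
    [160,0,0,-2.2,0],
    [160,0,0,-2.2,0]
  ]
}}

```text
time: 6.1
eef_pos: [0.5191, 0.1058, 0.0337]
orientation: [-0.001, -3.141, -0.0]
contact_force: [-2.2, -0.1, 4.0]
opening: 0.564
```

{"name": "servo_tool", "arguments": {
  "motion": [
    [160,0,0,-0.1,0],
    [110,0,0,-0.1,0],
    [90,0,0,-0.1,0],
    [60,0,0,-0.1,0],
    [40,0,0,-0.1,0],
    [0,0,0,3,0],
    [0,0,0,8,0],
    [0,0,0,11,0]
  ]
}}

```text
time: 6.9
eef_pos: [0.5202, 0.1058, 0.1461]
orientation: [0.001, 3.14, 0.0]
contact_force: [-0.1, 1.2, -0.1]
opening: 0.995
```

Run:
```python
from h import *
s,d=snap('wrist');np.savez('/tmp/w4',**d,**s);print(s['eef_pos'],s['orientation'],s['opening'])
P,D,o=wcloud(d,s);q=P[(P[...,2]>.036)&(P[...,2]<.043)&(np.hypot(P[...,0]-.519,P[...,1]-.1065)<.03)];print('ring',len(q),np.percentile(q[:,2],[5,50,95]),cv2.minEnclosingCircle(q[:,:2].astype(np.float32)))
A=np.c_[q[:,:2],np.ones(len(q))];print(np.linalg.lstsq(A,q[:,2],rcond=None)[0])
_,b=snap('side');P=cloud(b)
r=np.hypot(P[...,0]-.519,P[...,1]-.1065);q=P[(P[...,2]>.034)&(P[...,2]<.05)&(r<.024)&(r>.009)];print(len(q),np.percentile(q[:,2],[5,50,95]),cv2.minEnclosingCircle(q[:,:2].astype(np.float32)))
```

```text
[0.52020318 0.1057513  0.14611658] [1.27927118e-03 3.13977580e+00 3.77761325e-04] 0.9948239956478137
ring 1882 [0.03812745 0.0394331  0.04061407] ((0.5193672180175781, 0.1059064120054245), 0.025040507316589355)
[ 0.00260892 -0.00415269  0.03850595]
110 [0.03864592 0.04143113 0.04335097] ((0.5183693170547485, 0.10581008344888687), 0.02355649694800377)
```

The ring is home: top at 39.4 mm, flat, centred within 1 mm, and released. Now the choke.

{"name": "servo_tool", "arguments": {
  "motion": [
    [0,0,-5,0,0],
    [0,0,-10,0,0],
    [0,2,-15,0,0],
    [0,5,-19.7,0,0],
    [0,7.4,-19.7,-3,0],
    [0,7.4,-19.7,-5,0],
    [0,7.4,-19.7,-5,0],
    [0,7.4,-19.7,-5,0]
  ]
}}

```text
time: 7.8
eef_pos: [0.5925, -0.091, 0.0929]
orientation: [-0.001, -3.139, 0.0]
contact_force: [0.2, 0.5, 0.0]
opening: 1.001
```

Run:
```python
from h import *
s,d=snap('wrist');np.savez('/tmp/w5',**d,**s);print(s['eef_pos'],s['orientation'],s['opening'])
P,D,o=wcloud(d,s);q=P[(P[...,2]>.019)&(P[...,2]<.032)&(np.hypot(P[...,0]-.5935,P[...,1]+.091)<.035)];print('choke',len(q),np.percentile(q[:,2],[5,50,95]),cv2.minEnclosingCircle(q[:,:2].astype(np.float32)))
v,u=np.mgrid[:384,:512]
h=(P[...,2]<.015)&(np.hypot(P[...,0]-.5935,P[...,1]+.091)<.012);W=onplane(D,o,.024);print('hole',h.sum(),W[h].mean(0))
cv2.imwrite('pics/w5.png',d['image'][...,::-1])
```

```text
[ 0.59249328 -0.09098807  0.09286186] [-5.02915069e-04 -3.13928711e+00  1.17921268e-04] 1.001359115460448
choke 1945 [0.02161016 0.02397747 0.02525158] ((0.5936039686203003, -0.09008564054965973), 0.02315724827349186)
hole 225 [ 0.5918602  -0.09018666  0.024     ]
```

View pics/w5.png

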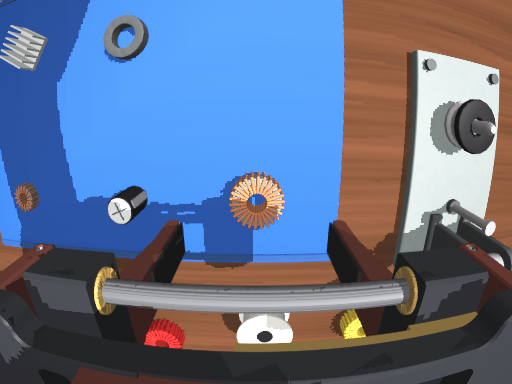

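The wrist view shows the large choke at (257,201) centred between the fingers, with the base ring on the post at (475,126). Descend and grip.

{"name": "servo_tool", "arguments": {
  "motion": [
    [0,0,0.1,-4.5,0],
    [0,0,0.1,-7.5,0],
    [0,0,0.1,-8.5,0],
    [0,0,0.1,-8.5,0],
    [160,0,0.1,-8.5,0],
    [160,0,0.1,-8.5,0],
    [160,0,0.1,-8.5,0],
    [160,0,0.1,-8.5,0]
  ],
  "grip_force": 20
}}

```text
time: 8.65
eef_pos: [0.594, -0.0901, 0.0096]
orientation: [0.0, 3.14, 0.0]
contact_force: [-0.3, 0.3, -0.1]
opening: 0.673
```

{"name": "servo_tool", "arguments": {
  "motion": [
    [180,0,0,0,0],
    [180,0,0,0,0],
    [180,0,0,0,0],
    [180,0,0,3,0],
    [180,0,0,8,0],
    [180,0,0,10.5,0],
    [180,0,0,10.5,0]
  ]
}}

```text
time: 9.35
eef_pos: [0.5957, -0.0906, 0.1174]
orientation: [0.001, 3.135, -0.0]
contact_force: [-0.2, 1.2, -1.3]
opening: 0.526
```

Run:
```python
from h import *
s,d=snap('wrist');np.savez('/tmp/w6',**d,**s);e=s['eef_pos'];print(e,s['orientation'],s['opening'],s['contact_force'])
P,D,o=wcloud(d,s);R=P-e
m=(R[...,2]>.008)&(R[...,2]<.025)&(np.hypot(R[...,0],R[...,1])<.035)&(np.abs(R[...,1])<.022);q=R[m]
print(len(q),np.percentile(q[:,2],[5,50,95]),np.percentile(q[:,0],[0,1,99,100]),cv2.minEnclosingCircle(q[:,:2].astype(np.float32)))
t=q[q[:,2]>np.percentile(q[:,2],40)];A=np.c_[t[:,:2],np.ones(len(t))];print('tilt',np.linalg.lstsq(A,t[:,2],rcond=None)[0])
cv2.imwrite('pics/w6.png',d['image'][180:330,150:370,::-1].repeat(3,0).repeat(3,1))
```

```text
[ 0.59566714 -0.09059683  0.11739338] [ 8.94791730e-04  3.13527562e+00 -2.84194152e-04] 0.5257884922403406 [-0.1845438   1.17892903 -1.30033236]
4226 [0.01101017 0.01491631 0.01620649] [-0.02309688 -0.02208496  0.02013284  0.02248579] ((-0.00015743356198072433, -5.5311014875769615e-05), 0.023170562461018562)
tilt [ 0.00064357 -0.00059168  0.01544651]
```

View pics/w6.png

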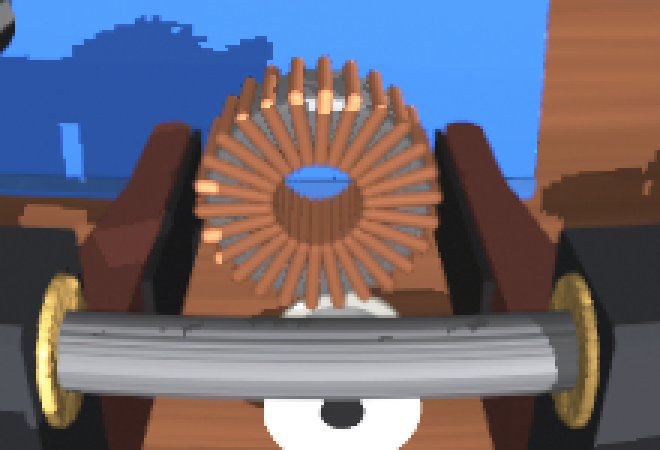

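The choke is held level and centred on the TCP (within 0.2 mm), with its underside about 6 mm below the TCP. Carry it to the post.

{"name": "servo_tool", "arguments": {
  "motion": [
    [180,-3,1,0,0],
    [180,-6,5,0,0],
    [180,-7.4,10,0,0],
    [180,-7.4,15,0,0],
    [180,-7.4,19.6,0,0],
    [180,-7.4,19.6,-2,0],
    [180,-7.4,19.6,-3,0],
    [180,-7.4,19.6,-3,0]
  ]
}}

```text
time: 10.2
eef_pos: [0.5174, 0.1044, 0.0812]
orientation: [-0.002, -3.137, 0.004]
contact_force: [-0.8, -0.3, -0.4]
opening: 0.523
```

{"name": "servo_tool", "arguments": {
  "motion": [
    [180,0,0,0,0],
    [180,0,0,0,0],
    [180,0,0,-0.8,0],
    [180,0,0,-1.6,0],
    [180,0,0,-2.0,0],
    [180,0,0,-2.0,0],
    [180,0,0,-2.0,0]
  ]
}}

```text
time: 10.9
eef_pos: [0.5193, 0.1058, 0.0635]
orientation: [-0.001, -3.141, 0.0]
contact_force: [0.9, -0.5, -0.8]
opening: 0.521
```

{"name": "servo_tool", "arguments": {
  "motion": [
    [180,0,0,-0.4,0],
    [180,0,0,-0.8,0],
    [180,0,0,-1.2,0],
    [180,0,0,-1.6,0],
    [180,0,0,-1.7,0],
    [180,0,0,-1.7,0],
    [180,0,0,-1.7,0]
  ]
}}

```text
time: 11.6
eef_pos: [0.5194, 0.1059, 0.0467]
orientation: [0.001, 3.142, 0.0]
contact_force: [-0.5, -0.1, -0.6]
opening: 0.519
```

{"name": "servo_tool", "arguments": {
  "motion": [
    [180,0,0,-0.1,0],
    [180,0,0,-0.2,0],
    [180,0,0,-0.2,0],
    [180,0,0,-0.2,0]
  ]
}}

```text
time: 12.0
eef_pos: [0.5197, 0.106, 0.0458]
orientation: [0.001, 3.141, 0.001]
contact_force: [-2.7, -0.8, 11.7]
opening: 0.523
```

Seated, with 11.7 N of reaction. Release, rise and check.

{"name": "servo_tool", "arguments": {
  "motion": [
    [180,0,0,0.1,0],
    [120,0,0,0.1,0],
    [90,0,0,0.1,0],
    [40,0,0,0.1,0],
    [0,0,0,0.1,0],
    [0,0,0,4,0],
    [0,0,0,9,0],
    [0,0,0,12,0]
  ]
}}

```text
time: 12.8
eef_pos: [0.5203, 0.1057, 0.1675]
orientation: [0.002, 3.139, 0.001]
contact_force: [0.6, -0.1, -1.2]
opening: 0.997
```

Run:
```python
from h import *
s,d=snap('wrist');np.savez('/tmp/w7',**d,**s);print(s['eef_pos'],s['orientation'],s['opening'])
P,D,o=wcloud(d,s);r=np.hypot(P[...,0]-.5193,P[...,1]-.106)
q=P[(P[...,2]>.054)&(P[...,2]<.075)&(r<.03)];print('choke',len(q),np.percentile(q[:,2],[5,50,95]),cv2.minEnclosingCircle(q[:,:2].astype(np.float32)))
t=q[q[:,2]>np.percentile(q[:,2],40)];A=np.c_[t[:,:2],np.ones(len(t))];print('tilt',np.linalg.lstsq(A,t[:,2],rcond=None)[0])
_,b=snap('side');_,a=snap('scene');np.savez('/tmp/si7',**b)
for n,g,c in(('side',b,(400,175)),('scene',a,(457,287))):
    P=cloud(g);v,u=np.mgrid[:384,:512];h=P[(P[...,2]>.27)&(P[...,2]<.32)&(np.hypot(u-c[0]/1.5,v-c[1]/1.5)<50)&(np.abs(P[...,0]-.653)<.03)&(np.abs(P[...,1]-.106)<.07)]
    print(n,h.min(0),h.max(0))
```

```text
[0.5202849  0.1057144  0.16750083] [1.53201151e-03 3.13932735e+00 7.88345686e-04] 0.9965227372664285
choke 1642 [0.05643479 0.06083842 0.06226162] ((0.519506573677063, 0.10614931583404541), 0.023096365854144096)
tilt [-0.00206866 -0.00302078  0.06281686]
side [0.63952606 0.04371305 0.27010997] [0.66266908 0.16918017 0.31015409]
scene [0.64051312 0.0458661  0.27013925] [0.66456961 0.16694534 0.31019221]
```

The choke is home (top at 62 mm, within 0.5 mm of the axis) and released. Next I check joint room for the 90° turn.

{"name": "servo_tool", "arguments": {
  "motion": [
    [0,0,0,5,0],
    [0,0,0,10,0],
    [0,0,0,15,0],
    [0,0,0,20,5],
    [0,0,0,23.6,10],
    [0,0,0,23.6,10]
  ]
}}

```text
time: 13.55
eef_pos: [0.521, 0.1063, 0.4042]
orientation: [-0.277, 3.124, 0.003]
contact_force: [0.6, -0.5, -0.2]
opening: 1.004
```

```bash
python3 -c "
from h import *
s=env.sense();print(s['q'],s['eef_pos'],s['orientation'])"
```

```text
[-0.67301079  0.1395548   0.4445072   1.55616843 -0.06122805  1.45349652
  1.5223993 ] [0.52098934 0.10625818 0.4041859 ] [-2.77273415e-01  3.12351700e+00  2.82952787e-03]
```

q7 would pass its range going on positive, so I turn the other way.

{"name": "servo_tool", "arguments": {
  "motion": [
    [0,4,-1,0,-8.5],
    [0,8,-2,0,-17],
    [0,12,-3,0,-25.5],
    [0,13.3,-3.2,0,-34],
    [0,13.3,-3.2,0,-42.5],
    [0,13.3,-3.2,0,-51],
    [0,13.3,-3.2,0,-59.5],
    [0,13.3,-3.2,0,-68]
  ]
}}

```text
time: 14.35
eef_pos: [0.6522, 0.074, 0.3976]
orientation: [-1.532, -2.74, 0.004]
contact_force: [-1.0, 0.4, 0.5]
opening: 0.998
```

{"name": "servo_tool", "arguments": {
  "motion": [
    [0,0,0,0,-8.5],
    [0,0,0,0,-17],
    [0,0,0,0,-25.5],
    [0,0,0,0,-31.5],
    [0,0,0,0,-31.5],
    [0,0,0,0,-31.5]
  ]
}}

```text
time: 14.95
eef_pos: [0.6522, 0.0741, 0.3989]
orientation: [-2.208, -2.233, 0.003]
contact_force: [-0.4, 0.7, 1.1]
opening: 1.003
```

Run:
```python
from h import *
s,d=snap('wrist');np.savez('/tmp/w8',**d,**s);print(s['q'],s['eef_pos'],s['orientation'],s['opening'])
P,D,o=wcloud(d,s)
h=P[(P[...,2]>.275)&(P[...,2]<.315)&(np.abs(P[...,0]-.653)<.03)&(np.abs(P[...,1]-.106)<.075)];print(len(h),np.percentile(h,[1,50,99],axis=0))
g=h[h[:,1]<.09];print(np.percentile(g,[1,50,99],axis=0))
cv2.imwrite('pics/w8.png',d['image'][...,::-1])
```

```text
[-0.69524924  0.46856834  0.83306282  1.26236936 -0.33976286  1.55430643
  0.09858038] [0.65224127 0.07412172 0.39886843] [-2.20836059 -2.2331121   0.00335964] 1.0025984048642809
3410 [[0.64103291 0.05023663 0.28918695]
 [0.65318452 0.11242014 0.30379358]
 [0.66508099 0.16675773 0.30711958]]
[[0.64113619 0.04889493 0.29420376]
 [0.65328751 0.07055128 0.30439104]
 [0.66523991 0.08956839 0.30711928]]
```

View pics/w8.png

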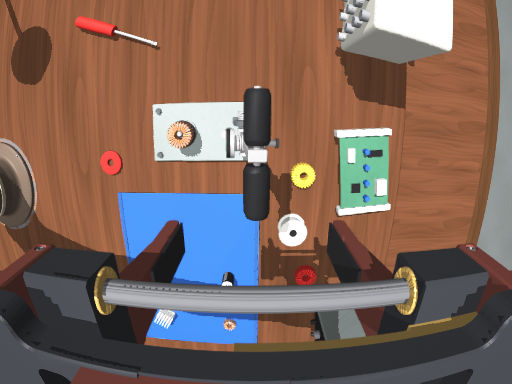

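The handle's near grip is at (257,190), x = 0.653, centre height 0.2945. The fingers straddle it in x, so descend and grip. Meanwhile I compute the arc table.

{"name": "servo_tool", "arguments": {
  "motion": [
    [0,0.1,0,-5,0],
    [0,0.1,0,-10,0],
    [0,0.1,0,-12.4,0],
    [0,0.1,0,-12.4,0],
    [0,0.1,0,-12.4,0],
    [200,0.1,0,-12.4,0],
    [200,0.1,0,-12.4,0],
    [200,0.1,0,-12.4,0]
  ],
  "grip_force": 45
}}

```text
time: 15.8
eef_pos: [0.654, 0.0738, 0.278]
orientation: [2.211, 2.23, 0.003]
contact_force: [0.8, -0.4, -0.2]
opening: 0.767
```

{"name": "servo_tool", "arguments": {
  "motion": [
    [210,0,0,0,0],
    [210,0,0,0,0],
    [210,0,0,0,0],
    [210,0,0,0,0],
    [210,0,0,0,0],
    [210,0,0,0,0]
  ]
}}

```text
time: 16.4
eef_pos: [0.6531, 0.0739, 0.2766]
orientation: [-2.212, -2.23, 0.001]
contact_force: [-1.6, 0.6, 1.0]
opening: 0.272
```

Run:
```python
from math import *
f=lambda t:(21*(sin(.087-t)-sin(.087)),21*(cos(.087-t)-cos(.087)))
T=[1.658*k/32 for k in range(33)]
for c in range(4):
    b=f(T[8*c]);print([[round(f(t)[0]-b[0],2),round((f(t)[0]-b[0])*.0095,2),round(f(t)[1]-b[1],2)] for t in T[8*c+1:8*c+9]])
```

```text
[[-1.09, -0.01, 0.07], [-2.17, -0.02, 0.08], [-3.26, -0.03, 0.03], [-4.34, -0.04, -0.07], [-5.42, -0.05, -0.23], [-6.49, -0.06, -0.44], [-7.54, -0.07, -0.71], [-8.58, -0.08, -1.04]]
[[-1.02, -0.01, -0.38], [-2.02, -0.02, -0.81], [-3.0, -0.03, -1.29], [-3.95, -0.04, -1.82], [-4.87, -0.05, -2.39], [-5.76, -0.05, -3.02], [-6.62, -0.06, -3.69], [-7.44, -0.07, -4.4]]
[[-0.78, -0.01, -0.76], [-1.53, -0.01, -1.55], [-2.23, -0.02, -2.38], [-2.88, -0.03, -3.25], [-3.49, -0.03, -4.15], [-4.05, -0.04, -5.08], [-4.57, -0.04, -6.04], [-5.03, -0.05, -7.03]]
[[-0.41, -0.0, -1.01], [-0.77, -0.01, -2.03], [-1.08, -0.01, -3.08], [-1.33, -0.01, -4.14], [-1.52, -0.01, -5.21], [-1.66, -0.02, -6.29], [-1.75, -0.02, -7.37], [-1.78, -0.02, -8.46]]
```

{"name": "servo_tool", "arguments": {
  "motion": [
    [210,-1.09,-0.01,0.07,0],
    [210,-2.17,-0.02,0.08,0],
    [210,-3.26,-0.03,0.03,0],
    [210,-4.34,-0.04,-0.07,0],
    [210,-5.42,-0.05,-0.23,0],
    [210,-6.49,-0.06,-0.44,0],
    [210,-7.54,-0.07,-0.71,0],
    [210,-8.58,-0.08,-1.04,0]
  ]
}}

```text
time: 17.2
eef_pos: [0.5669, 0.0737, 0.2663]
orientation: [-2.211, -2.231, -0.002]
contact_force: [2.3, 4.1, 0.5]
opening: 0.272
```

{"name": "servo_tool", "arguments": {
  "motion": [
    [210,-1.02,-0.01,-0.38,0],
    [210,-2.02,-0.02,-0.81,0],
    [210,-3.0,-0.03,-1.29,0],
    [210,-3.95,-0.04,-1.82,0],
    [210,-4.87,-0.05,-2.39,0],
    [210,-5.76,-0.05,-3.02,0],
    [210,-6.62,-0.06,-3.69,0],
    [210,-7.44,-0.07,-4.4,0]
  ]
}}

```text
time: 18.0
eef_pos: [0.4926, 0.0735, 0.2223]
orientation: [-2.21, -2.231, -0.003]
contact_force: [1.8, 7.6, 2.8]
opening: 0.271
```

Following the lever. The side force of 7.6 N means my yaw correction was slightly too large, so I give back some y.

{"name": "servo_tool", "arguments": {
  "motion": [
    [210,-0.78,0.03,-0.76,0],
    [210,-1.53,0.06,-1.55,0],
    [210,-2.23,0.1,-2.38,0],
    [210,-2.88,0.1,-3.25,0],
    [210,-3.49,0.1,-4.15,0],
    [210,-4.05,0.1,-5.08,0],
    [210,-4.57,0.1,-6.04,0],
    [210,-5.03,0.1,-7.03,0]
  ]
}}

```text
time: 18.8
eef_pos: [0.4419, 0.0735, 0.1516]
orientation: [-2.211, -2.23, -0.0]
contact_force: [0.2, 4.5, 5.5]
opening: 0.275
```

{"name": "servo_tool", "arguments": {
  "motion": [
    [210,-0.41,0,-1.01,0],
    [210,-0.77,0,-2.03,0],
    [210,-1.08,0,-3.08,0],
    [210,-1.33,0,-4.14,0],
    [210,-1.52,0,-5.21,0],
    [210,-1.66,0,-6.29,0],
    [210,-1.75,0,-7.2,0],
    [210,-1.75,0,-7.6,0]
  ]
}}

```text
time: 19.6
eef_pos: [0.4244, 0.0734, 0.0756]
orientation: [-2.211, -2.23, 0.001]
contact_force: [-1.6, 4.6, 11.1]
opening: 0.269
```

{"name": "servo_tool", "arguments": {
  "motion": [
    [210,0,0,-0.4,0],
    [210,0,0,-0.8,0],
    [210,0,0,-1.0,0],
    [210,0,0,-1.0,0],
    [210,0,0,-1.0,0]
  ]
}}

```text
time: 20.1
eef_pos: [0.4243, 0.0735, 0.0665]
orientation: [-2.21, -2.23, 0.001]
contact_force: [-4.6, 4.1, 17.7]
opening: 0.273
```

{"name": "servo_tool", "arguments": {
  "motion": [
    [210,0,0,-0.1,0],
    [210,0,0,-0.2,0],
    [210,0,0,-0.2,0],
    [210,0,0,-0.2,0],
    [210,0,0,-0.2,0]
  ]
}}

```text
time: 20.6
eef_pos: [0.4243, 0.0735, 0.0649]
orientation: [-2.21, -2.229, -0.0]
contact_force: [-8.0, 3.6, 26.7]
opening: 0.27
```

Run:
```python
from h import *
s,b=snap('side');_,a=snap('scene');print(s['eef_pos'],s['contact_force'],s['opening'])
for d in(a,b):
    P=cloud(d);t=P[(np.abs(P[...,1]-.136)<.012)&(np.abs(P[...,0]-.424)<.03)&(P[...,2]>.06)&(P[...,2]<.13)]
    print('far grip top z',len(t),np.percentile(t,[2,50,98],axis=0) if len(t) else '')
i=lambda g,x,y:cv2.resize(g[y:y+110,x:x+140],(400,314),interpolation=cv2.INTER_CUBIC)
cv2.imwrite('pics/f.png',np.hstack([i(b['image'],160,140),i(a['image'],200,160)])[...,::-1])
```

```text
[0.42433268 0.07351616 0.06492514] [-7.97963097  3.62422982 26.65345515] 0.26964867797552766
far grip top z 15 [[0.41350003 0.14137264 0.08845019]
 [0.42531582 0.14391192 0.09437824]
 [0.43346815 0.14780806 0.09775644]]
far grip top z 7 [[0.41484865 0.12562302 0.08592456]
 [0.41612828 0.12748673 0.0920914 ]
 [0.42049682 0.13294668 0.0938912 ]]
```

View pics/f.png

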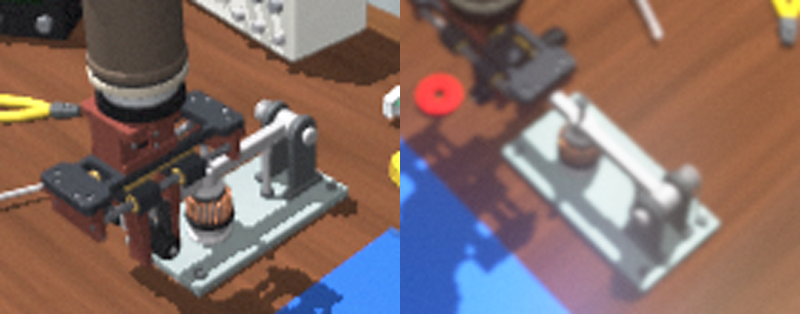

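The lever is level on its stop with the foot on the choke (left crop around (207,210)). The far grip top is near 97 mm, as expected, and the push rose stiffly to 27 N. Hand in.

```bash
python3 -c "
from h import *
print(env.close_job())"
```

```text
the job is handed in; nothing more can be done
None
```

I threaded the black base ring and then the larger choke onto the post and let go of each. I then brought the lever down to its stop and handed the job in at about 21 s with the handle still held. No verdict was reported.

- **Base ring:** the top was at 39.4 mm against 40 mm expected. It lay flat, within 1 mm of the post axis.
- **Choke:** the top was at about 62 mm, as expected. It sat level, within 0.5 mm of the axis. I measured this before lowering the lever, not again afterwards.
- **Lever:** in the pictures it was level with the foot on the choke. The far grip's top read about 98 mm from the scene camera and 94 mm from the side camera, against 97.5 mm expected.
- **Forces at the end:** the handle pushed back with about 27 N, clearly above the 13 N it takes at the stop. About 4 to 8 N of sideways force remained. I could not measure the foot's force on the choke directly.

The two views differed by 3 to 4 mm on the far grip's height, from only a few depth points. A slight yaw error pushed the tool sideways during the swing, and I corrected part of it on the way down. The arm touched no other parts, as far as I could see.

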